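Touch off the lifting die under the hood by feel

ROBOT

A 6-joint arm with a two-finger parallel gripper is mounted at the origin on the work surface; the furniture and walls round the work are solid. World frame = base frame: x ahead of the robot, y to its left, z up, the work surface at z = 0. Lengths are in m, angles in rad, forces in N, time in s.
With the tool pointing down it reaches from about 0.325 to 0.9 m from the base axis. Payload 6.1 kg.
Tool frame: the origin (TCP) lies midway between the tips of the shut fingers; the grasp point (between the pads) lies 19 mm behind it; z points along the fingers, y is the line along which they close (so a half turn about z gives the same grasp; the last joint's range is limited). The gripper opens to 87 mm and grips with 3 to 60 N. Pads are 19 mm wide; open, the fingers measure 117 mm over their backs; the gripper's body (75 mm by 190 mm) begins 51 mm behind the grasp point.
Start: joints at [1.12, 0.22, 1.526, -0, 1.395, -0.126], TCP at [0.199, 0.592, 0.223] pointing down, gripper open.
Joint ranges: [-2.98, 2.98], [-0.91, 2.08], [0.09, 2.57], [-1.24, 4.39], [0.2, 2.65], [-2.68, 2.68]. Speed limits (rad/s): [2.57, 2.57, 3.01, 3.14, 3.14, 3.14].

INTERFACE

Orientations are given as a unit quaternion [w, x, y, z].
In Python, from workcell import bot, capture, job gives the robot as it stands. The module is installed in compiled form; this text tells all that it offers.
- The arm moves only by the tool arm_command, never from a script. Its argument "targets" is text: rows parted by semicolons, each of 4 numbers parted by spaces: the shift along the world's x, y, z each as a share of 400 mm, from -1 to 1, then the turn about the world's z as a share of 0.5 rad, from -1 to 1. A call has 1 to 12 rows; each row is the pose to reach, as a shift and turn from the pose commanded when the call began; what a row does not reach only later rows make up. A row lasts 1/10 s, in which the tool goes at most 50 mm and 8.59 degrees, less where a joint would pass 70% of its speed; a pose out of reach is approached as far as the arm can. A call with a number of a shift or a turn outside -1 to 1 is refused whole. A call with a gripper value outside its range is refused whole. "gripper" is the closure, from 0 (fully open) to 1 (shut), set as the call begins (left out, the last holds). The fingers move at their own pace and stop on an object; the grip force is fixed at half the most. Time passes only in rows, so rows that repeat a pose let the fingers close. It gives the time, the measured TCP pose, the force, the opening and the grip force at its end, in the units of the state.
- bot.state(): the state, without advancing time (a new reading comes with each control period).
- capture(name): name is "scene" or "top"; returns a dict with "pixels" (384x512x3 uint8, red, green, blue), "mtx" (3x3 intrinsics, pixels), "rvec" (rotation vector, rad) and "tvec" (3), from world to camera coordinates, as OpenCV has them. Camera axes: x right, y down, z forward; pixel columns grow to the right and rows downward; lengths in m; the calibration is good to about 2 mm. A picture is of the moment at which its call begins. There is no depth.
- job.hand_in(): hands the job in; it is judged then, once.
The state is a dict: "time_s": time; "qpos": joint angles; "dq": joint speeds; "tau": joint torques, N m; "ee_pos": TCP position; "ee_rot": TCP orientation; "ft_force": force on the tool from outside, world axes, zero at the start; "wrist_torque": the same for the moment, N m; "gripper_width": finger opening in m; "gripper_force": force on a finger pad.
Only numpy, scipy, OpenCV 4.12 (cv2) and the standard library are available. Lean on these libraries where they do the work, as an engineer would, in place of code of your own. Each camera call takes 0.05 s, during which the arm holds its last target. There are 200 camera calls.

TASK

Touch off the forming press: lift the die table by its red handle until you feel the die bear on the sprung pad hidden inside the blue hood, carry on only to the next notch of the ratchet, and let the table down gently so that the pawl holds it there with the die still lightly pressed on the pad; then let go. Do not drop the table, do not press the pad hard, and do not knock over or push away the flux bottle.

Things in the scene. Friction and masses are not known exactly. Their poses are not given: they have to be found in the camera images.
- handle_center (a point): Middle of the red handle of the die table: a level bar 100 mm long, 24 wide, 26 high, pointing from the press toward the robot, with a black flange (32 x 36 mm) at each end. The point is on the bar's axis, 67 mm above the work surface with the table down (joint 0), 88 mm in front of the hood. x runs along the bar toward the hood, z up. The handle moves only straight up and down.
- die_table (a joint): Height of the die table above its rest, m: 0 down, 0.095 at most. It weighs 2.5 to 5 N and falls if let go between notches. A sprung pawl holds it at heights 0.010, 0.020 ... 0.090: it rides over a tooth in the last 4 mm on the way up (adds 3 to 6 N), then clicks in; rise 1 to 2 mm above a held height to be sure, then lower it onto the tooth and its weight leaves the hand.
- hood: Blue hood 68 x 86 x 112 mm, open below; origin at the centre of its lower edge, 125 mm above the work surface. Inside hangs a level rubber pad on a spring, at a height that differs every time: the die first touches it at a table height of 0.025 to 0.067. It takes 3.5 N to start lifting the pad and 0.6 N more per mm; never more than 15 N; left hung it presses with 1.5 to 12 N.
- press: The whole press, fixed to the work surface: blue base 160 x 115 x 14 mm, column at the back, 244 mm tall. Origin on the work surface below the centre of the die; x points from the handle toward the column, z up. The brass pawl with its black knob is on the table's left (+y) side.
- flux_center (a point): Centre of a loose upright cream flux bottle with a red nozzle, 40 x 40 x 116 mm, standing to the left of the press; a bystander to be left alone.
- die_top (a point): Centre of the flat top of the die, a light grey block 28 x 60 x 18 mm fixed on the riser of the die table; 113 mm above the work surface when the table is down (12 mm below the hood's lower edge). It rises into the hood and meets the pad.

How it is judged:
By the outcome, as a careful person would: the job done as asked, in the order asked, and still so for the second after the job is handed in, with the robot touching nothing.
It also fails if it takes over 72 s, if anything falls off the work surface, if the arm or the gripper's body presses on something with over 40 N, if the wrist force passes 120 N, or if a joint passes its speed limit or range.

## Working session

There is one attempt and no reset: what is moved stays moved. The work goes in short steps, Python scripts to look and compute and a tool call to move; the robot and the scene stay as the last step left them, time stands still between calls to the robot, and variables do not carry over. Pictures are saved under pics/ and viewed, at most 10 in all, crops included, and the job is handed in when it is done.

Besides the shell and the picture viewer there is one more tool, called after ">>>" by a JSON object that holds its "fn" and its "kwargs", one argument or row to a line. arm_command: Moves the arm, as the interface text tells. Its arguments: {"type":"object","properties":{"targets":{"type":"string"},"gripper":{"type":"number"}},"required":["targets"]}

```bash
mkdir -p pics; python3 - <<'E'
from workcell import bot,capture
import cv2,pickle
for n in("scene","top"):
    c=capture(n);pickle.dump(c,open(n+".pkl","wb"));cv2.imwrite(f"pics/{n}0.png",cv2.resize(c["pixels"][:,:,::-1],(800,600),interpolation=cv2.INTER_CUBIC))
print(bot.state())
E
```

```text
{'time_s': 0.1, 'qpos': array([ 1.11991578e+00,  2.21146264e-01,  1.52751057e+00, -1.55545460e-05,
        1.39468986e+00, -1.26097336e-01]), 'dq': array([-9.88444523e-04,  7.42022305e-05, -2.23759019e-03, -9.72568869e-04,
       -8.99588910e-04,  1.03825226e-03]), 'tau': array([ 9.81106350e-04, -4.95941341e+01, -3.88517761e+01,  7.02119130e-02,
        5.15316718e-02, -1.47998179e-05]), 'ee_pos': array([0.19919955, 0.5918122 , 0.22153992]), 'ee_rot': array([-2.42176809e-04,  1.61677393e-01,  9.86843276e-01, -8.42957085e-04]), 'ft_force': array([ 0.24440433, -0.81239239, -0.65260066]), 'wrist_torque': array([-0.02698953,  0.00652999,  0.01622745]), 'gripper_force': 0.0, 'gripper_width': 0.08707946552729218}
```

View pics/scene0.png

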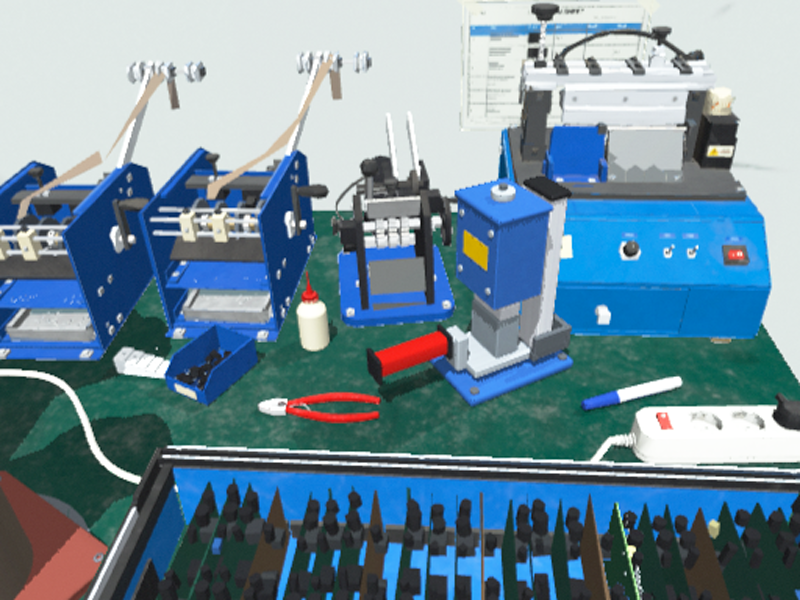

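View pics/top0.png

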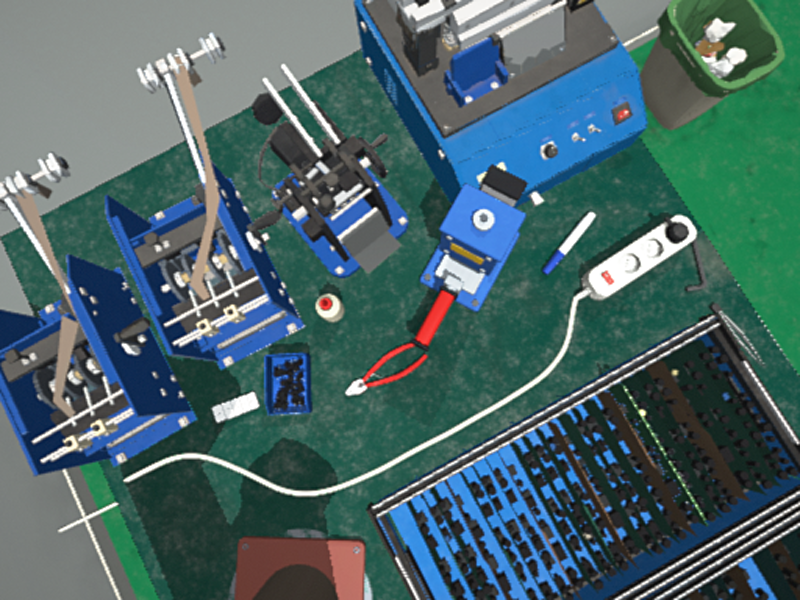

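The scene view shows the red handle from (375,365) to (448,343) and the bottle at (313,322). In the top view the handle runs from (425,340) to (448,292) and the bottle is at (329,305). I'll enlarge both.

```bash
python3 - <<'E'
import pickle,cv2,numpy as np
a=pickle.load(open("scene.pkl","rb"))["pixels"][180:270,180:380];b=pickle.load(open("top.pkl","rb"))["pixels"][110:240,190:350]
a=cv2.resize(a,(800,360),interpolation=cv2.INTER_CUBIC);b=cv2.resize(b,(640,520),interpolation=cv2.INTER_CUBIC)
cv2.imwrite("pics/a.png",a[:,:,::-1]);cv2.imwrite("pics/b.png",b[:,:,::-1])
E
```

```text
(no output)
```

View pics/a.png

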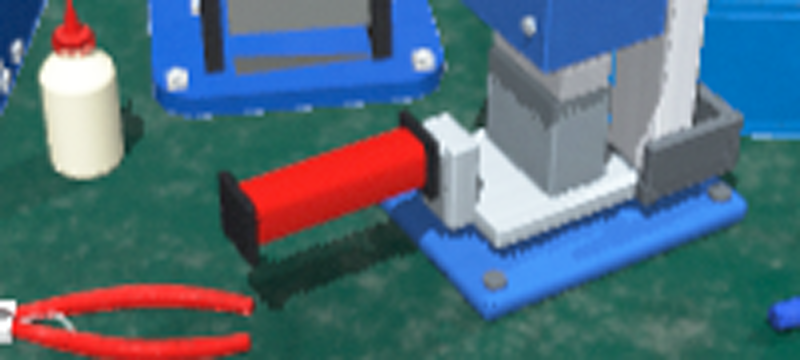

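View pics/b.png

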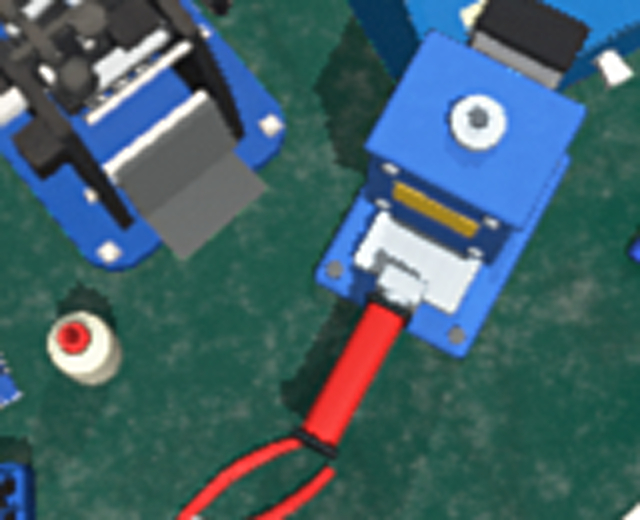

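The crops show the bar's top face running from (322,440) to (389,303) in the top crop. In the scene crop the near flange is at (240,215) and the bottle's foot is at (85,168).

```bash
python3 - <<'E'
import pickle,cv2,numpy as np
C={n:pickle.load(open(n+".pkl","rb")) for n in("scene","top")}
def ray(n,u,v,z):
    c=C[n];R=cv2.Rodrigues(c["rvec"])[0];t=np.ravel(c["tvec"]);o=-R.T@t
    d=R.T@np.linalg.inv(c["mtx"])@[u,v,1];return o+d*(z-o[2])/d[2]
T=lambda x,y,z:ray("top",190+x/4,110+y/4,z)
S=lambda x,y,z:ray("scene",180+x/4,180+y/4,z)
a=T(322,440,.08);b=T(389,303,.08);d=b-a
print("bar",a,b,np.linalg.norm(d),np.arctan2(d[1],d[0]),"mid",(a+b)/2)
print("scene bar near/far top mid",S(247,186,.08),S(410,135,.08))  # left-top edge
print("axis-level flange near",S(240,215,.067))
print("bottle foot",S(85,168,0),T(72,338,.116))
h=[T(*p,.237) for p in((430,30),(585,110),(522,228),(368,150))];print("hood",np.mean(h,0),h)
E
```

```text
bar [ 0.41403607 -0.19049719  0.08      ] [ 0.49953719 -0.23075956  0.08      ] 0.09450661515634173 -0.4400968184479999 mid [ 0.45678663 -0.21062837  0.08      ]
scene bar near/far top mid [ 0.42181514 -0.18550616  0.08      ] [ 0.4949095  -0.22833896  0.08      ]
axis-level flange near [ 0.4156889  -0.18522503  0.067     ]
bottle foot [ 0.46797002 -0.03978577  0.        ] [ 0.4692441  -0.04076815  0.116     ]
hood [ 0.56341326 -0.26612009  0.237     ] [array([ 0.61659665, -0.24240678,  0.237     ]), array([ 0.57409608, -0.32210369,  0.237     ]), array([ 0.51140384, -0.28930137,  0.237     ]), array([ 0.55155649, -0.21066852,  0.237     ])]
```

Handle centre is at about (0.456, -0.211) with yaw of about -0.46, so the turn needed is about -0.14 rad. The bottle at (0.469, -0.040) stays clear. I'll raise first, then go round in front of the machines.

>>> {"fn": "arm_command", "kwargs": {
  "targets": "0 0 0.125 0;0 0 0.25 0;0 0 0.4 0;0 -0.1 0.4 0;0 -0.2 0.4 -0.05;0 -0.32 0.4 -0.1;0 -0.44 0.4 -0.15;0 -0.56 0.4 -0.2;0 -0.68 0.4 -0.27;0 -0.73 0.4 -0.27;0 -0.73 0.4 -0.27",
  "gripper": 0
}}

```text
time_s: 1.2
ee_pos: [0.1995, 0.2986, 0.3829]
ee_rot: [0.001, 0.229, 0.973, 0.001]
ft_force: [-0.4, 0.0, 0.1]
gripper_width: 0.087
gripper_force: 0.0
```

>>> {"fn": "arm_command", "kwargs": {
  "targets": "0.1 -0.05 0 0;0.2 -0.11 0 0;0.29 -0.18 0 0;0.36 -0.27 0 0;0.42 -0.37 0 0;0.46 -0.48 0 0;0.49 -0.59 0 0;0.52 -0.7 0 0;0.55 -0.81 0 0;0.58 -0.92 0 0;0.61 -1 -0.05 0;0.61 -1 -0.05 0"
}}

```text
time_s: 2.4
ee_pos: [0.4439, -0.1023, 0.3586]
ee_rot: [-0.003, 0.23, 0.973, 0.0]
ft_force: [0.3, 0.9, -1.1]
gripper_width: 0.0873
gripper_force: 0.0
```

>>> {"fn": "arm_command", "kwargs": {
  "targets": "0.01 -0.11 0 0;0.02 -0.22 0 0;0.03 -0.2725 -0.1 0;0.03 -0.2725 -0.2 0;0.03 -0.2725 -0.3 0;0.03 -0.2725 -0.4 0;0.03 -0.2725 -0.5 0;0.03 -0.2725 -0.525 0;0.03 -0.2725 -0.525 0;0.03 -0.2725 -0.525 0"
}}

```text
time_s: 3.4
ee_pos: [0.4569, -0.2089, 0.1545]
ee_rot: [0.001, 0.228, 0.974, -0.0]
ft_force: [1.4, 0.2, 1.3]
gripper_width: 0.0869
gripper_force: 0.0
```

```bash
python3 - <<'E'
from workcell import bot,capture
import cv2,numpy as np
s=bot.state();print(s["ee_pos"],s["ft_force"])
a=capture("scene")["pixels"][100:290,170:400];b=capture("top")["pixels"][80:270,170:370]
a=cv2.resize(a,None,fx=2,fy=2);b=cv2.resize(b,(340,380)) if 0 else cv2.resize(b,None,fx=1.7,fy=2)
cv2.imwrite("pics/c.png",np.hstack([a,b])[:,:,::-1])
E
```

```text
[ 0.45692023 -0.20890495  0.15445838] [1.36267785 0.17270187 1.32754884]
```

View pics/c.png

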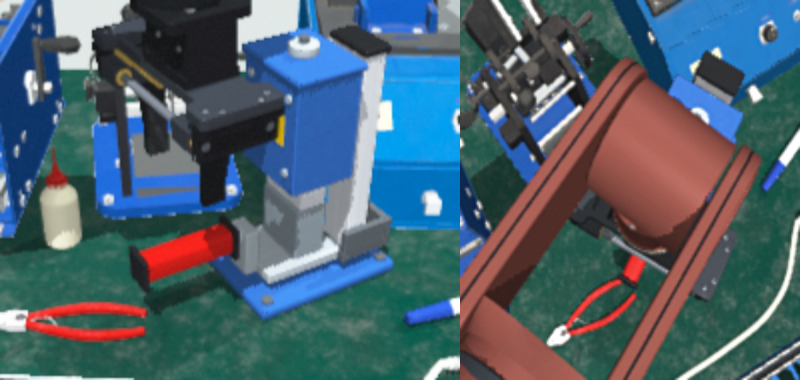

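The open gripper is astride the bar with room to the hood. I'll shift back about 10 mm along the bar and go down.

>>> {"fn": "arm_command", "kwargs": {
  "targets": "-0.025 0.005 -0.05 0;-0.025 0.005 -0.12 0;-0.025 0.005 -0.18 0;-0.025 0.005 -0.23 0;-0.025 0.005 -0.26 0;-0.025 0.005 -0.26 0;-0.025 0.005 -0.26 0;-0.025 0.005 -0.26 0"
}}

```text
time_s: 4.3
ee_pos: [0.4466, -0.2075, 0.0502]
ee_rot: [0.001, 0.228, 0.974, -0.001]
ft_force: [0.0, -0.6, 0.8]
gripper_width: 0.087
gripper_force: 0.0
```

```bash
python3 - <<'E'
from workcell import bot,capture
import cv2,numpy as np
s=bot.state();print(s["ee_pos"],s["ft_force"])
a=capture("scene")["pixels"][110:270,200:380]
cv2.imwrite("pics/d.png",cv2.resize(a,None,fx=3.5,fy=3.5)[:,:,::-1])
E
```

```text
[ 0.44664697 -0.20748093  0.05016905] [ 0.03913147 -0.62607252  0.81248862]
```

View pics/d.png

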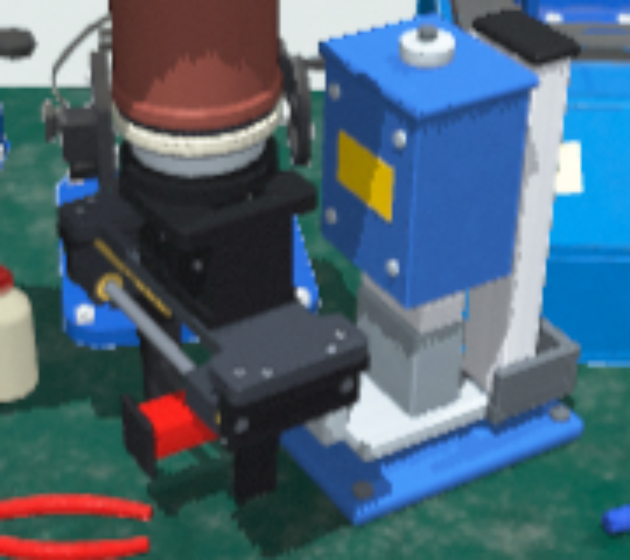

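The fingers straddle the bar near its middle, clear of the flanges and the hood. Now I'll close.

>>> {"fn": "arm_command", "kwargs": {
  "targets": "0 0 0 0;0 0 0 0;0 0 0 0;0 0 0 0;0 0 0 0;0 0 0 0;0 0 0 0;0 0 0 0",
  "gripper": 1
}}

```text
time_s: 5.15
ee_pos: [0.4457, -0.206, 0.0485]
ee_rot: [0.0, 0.228, 0.974, 0.001]
ft_force: [7.7, 14.4, -0.1]
gripper_width: 0.0311
gripper_force: 8.7
```

>>> {"fn": "arm_command", "kwargs": {
  "targets": "0 0 0 0;0 0 0 0;0 0 0 0;0 0 0 0;0 0 0 0;0 0 0 0"
}}

```text
time_s: 5.75
ee_pos: [0.4472, -0.2029, 0.0484]
ee_rot: [0.001, 0.229, 0.973, 0.004]
ft_force: [8.4, 15.3, 1.0]
gripper_width: 0.0238
gripper_force: 30.0
```

The grip is good. The side load of 17 N shows the command is about 5 mm off the bar, so I'll ease it out.

>>> {"fn": "arm_command", "kwargs": {
  "targets": "0.003 0.006 0 0;0.005 0.011 0 0;0.005 0.011 0 0;0.005 0.011 0 0;0.005 0.011 0 0"
}}

```text
time_s: 6.25
ee_pos: [0.4474, -0.2026, 0.0484]
ee_rot: [0.0, 0.228, 0.974, -0.0]
ft_force: [1.1, -2.6, -3.4]
gripper_width: 0.0239
gripper_force: 30.1
```

>>> {"fn": "arm_command", "kwargs": {
  "targets": "0 0 0.004 0;0 0 0.008 0;0 0 0.0125 0;0 0 0.0125 0;0 0 0.0125 0;0 0 0.0125 0"
}}

```text
time_s: 6.85
ee_pos: [0.4474, -0.2026, 0.0533]
ee_rot: [0.0, 0.228, 0.974, -0.0]
ft_force: [1.9, -5.6, -7.4]
gripper_width: 0.0238
gripper_force: 30.1
```

>>> {"fn": "arm_command", "kwargs": {
  "targets": "0 0 0.0025 0;0 0 0.005 0;0 0 0.0075 0;0 0 0.0075 0;0 0 0.0075 0;0 0 0.0075 0"
}}

```text
time_s: 7.45
ee_pos: [0.4474, -0.2026, 0.0565]
ee_rot: [0.0, 0.228, 0.974, -0.0]
ft_force: [1.0, -5.7, -6.1]
gripper_width: 0.0239
gripper_force: 30.2
```

>>> {"fn": "arm_command", "kwargs": {
  "targets": "0 0 0.004 0;0 0 0.008 0;0 0 0.0125 0;0 0 0.0125 0;0 0 0.0125 0;0 0 0.0125 0"
}}

```text
time_s: 8.05
ee_pos: [0.4474, -0.2026, 0.0615]
ee_rot: [0.0, 0.228, 0.974, -0.0]
ft_force: [0.3, -5.6, -6.0]
gripper_width: 0.0239
gripper_force: 30.2
```

>>> {"fn": "arm_command", "kwargs": {
  "targets": "0 -0.003 0.002 0;0 -0.003 0.005 0;0 -0.003 0.005 0;0 -0.003 0.005 0"
}}

```text
time_s: 8.45
ee_pos: [0.4473, -0.2027, 0.0632]
ee_rot: [-0.0, 0.228, 0.974, 0.001]
ft_force: [2.9, 1.8, -10.3]
gripper_width: 0.024
gripper_force: 30.1
```

>>> {"fn": "arm_command", "kwargs": {
  "targets": "0 0 0.0025 0;0 0 0.005 0;0 0 0.005 0;0 0 0.005 0"
}}

```text
time_s: 8.85
ee_pos: [0.4473, -0.2027, 0.0656]
ee_rot: [-0.0, 0.228, 0.974, 0.001]
ft_force: [2.9, 4.9, -5.0]
gripper_width: 0.0238
gripper_force: 30.1
```

>>> {"fn": "arm_command", "kwargs": {
  "targets": "0 0 0.0025 0;0 0 0.005 0;0 0 0.005 0;0 0 0.005 0"
}}

```text
time_s: 9.25
ee_pos: [0.4473, -0.2027, 0.0676]
ee_rot: [-0.0, 0.228, 0.974, 0.001]
ft_force: [2.4, 6.0, -5.2]
gripper_width: 0.0237
gripper_force: 30.1
```

>>> {"fn": "arm_command", "kwargs": {
  "targets": "0 0 0.0025 0;0 0 0.005 0;0 0 0.005 0;0 0 0.005 0"
}}

```text
time_s: 9.65
ee_pos: [0.4473, -0.2027, 0.0697]
ee_rot: [-0.0, 0.228, 0.974, 0.001]
ft_force: [2.5, 4.6, -3.4]
gripper_width: 0.024
gripper_force: 30.1
```

>>> {"fn": "arm_command", "kwargs": {
  "targets": "0 0 0.0025 0;0 0 0.005 0;0 0 0.005 0;0 0 0.005 0"
}}

```text
time_s: 10.05
ee_pos: [0.4473, -0.2027, 0.0714]
ee_rot: [-0.0, 0.228, 0.974, 0.001]
ft_force: [3.2, 4.5, -7.0]
gripper_width: 0.0237
gripper_force: 30.1
```

```bash
cat >m.py <<'E'
from workcell import bot,capture
import numpy as np
F=[];P=[]
for i in range(8):
    s=bot.state();F.append(s["ft_force"]);P.append(s["ee_pos"][2]);capture("top")
print(np.mean(F,0).round(2),np.round([f[2] for f in F],1),"h mm",round(1000*np.mean(P)-48.4,2),s["time_s"])
E
python3 m.py
```

```text
[ 3.2   4.46 -6.98] [-7.  -6.8 -7.  -6.8 -6.8 -7.6 -6.7 -7.1] h mm 22.96 10.4
```

Readings at rest are masked by friction, so I'll read while moving, in short slow calls.

>>> {"fn": "arm_command", "kwargs": {
  "targets": "0 0 0.00125 0;0 0 0.0025 0"
}}

```text
time_s: 10.65
ee_pos: [0.4473, -0.2028, 0.0721]
ee_rot: [-0.0, 0.228, 0.974, 0.001]
ft_force: [4.8, 4.1, -9.4]
gripper_width: 0.0236
gripper_force: 30.1
```

>>> {"fn": "arm_command", "kwargs": {
  "targets": "0 0 0.00125 0;0 0 0.0025 0"
}}

```text
time_s: 10.85
ee_pos: [0.4473, -0.2027, 0.073]
ee_rot: [-0.0, 0.228, 0.974, 0.001]
ft_force: [5.7, 4.0, -10.5]
gripper_width: 0.0234
gripper_force: 30.1
```

>>> {"fn": "arm_command", "kwargs": {
  "targets": "0 0 0.00125 0;0 0 0.0025 0"
}}

```text
time_s: 11.05
ee_pos: [0.4473, -0.2027, 0.0739]
ee_rot: [-0.0, 0.228, 0.974, 0.001]
ft_force: [5.4, 2.7, -12.1]
gripper_width: 0.0235
gripper_force: 30.1
```

>>> {"fn": "arm_command", "kwargs": {
  "targets": "0 0 0.00125 0;0 0 0.0025 0"
}}

```text
time_s: 11.25
ee_pos: [0.4473, -0.2027, 0.0746]
ee_rot: [-0.0, 0.228, 0.974, 0.001]
ft_force: [6.3, 2.3, -13.7]
gripper_width: 0.0239
gripper_force: 30.1
```

```bash
python3 m.py
```

```text
[ 3.92  4.37 -7.5 ] [-13.7 -10.6  -5.9  -4.7  -6.3  -7.   -5.   -6.8] h mm 26.76 11.6
```

>>> {"fn": "arm_command", "kwargs": {
  "targets": "0 0 0.00125 0;0 0 0.0025 0"
}}

```text
time_s: 11.85
ee_pos: [0.4473, -0.2027, 0.0764]
ee_rot: [-0.0, 0.228, 0.974, 0.001]
ft_force: [2.7, 4.5, -6.1]
gripper_width: 0.0241
gripper_force: 30.1
```

>>> {"fn": "arm_command", "kwargs": {
  "targets": "0 0 0.00125 0;0 0 0.0025 0"
}}

```text
time_s: 12.05
ee_pos: [0.4473, -0.2027, 0.0775]
ee_rot: [-0.0, 0.228, 0.974, 0.001]
ft_force: [2.9, 4.4, -6.9]
gripper_width: 0.024
gripper_force: 30.1
```

The 23–27 mm ramp followed by a release looks like a pawl click, which means my height zero may be about 3 mm off. I'll measure the table's true height in the image.

```bash
cat >h.py <<'E'
from workcell import bot,capture
import pickle,cv2,numpy as np
A=pickle.load(open("scene.pkl","rb"));c=capture("scene")
def proj(p): return cv2.projectPoints(np.float32([p]),A["rvec"],A["tvec"],A["mtx"],None)[0].ravel()
U=8
up=lambda im:cv2.resize(im,None,fx=U,fy=U,interpolation=cv2.INTER_CUBIC)
def h(name,x0,x1,y0,y1,w):
    t=up(A["pixels"][y0:y1,x0:x1]);S=up(c["pixels"][y0-45:y1+5,x0-6:x1+6])
    r=cv2.matchTemplate(S,t,cv2.TM_CCOEFF_NORMED);_,m,_,l=cv2.minMaxLoc(r)
    dv=l[1]/U-45;du=l[0]/U-6
    p0=proj(w);zs=np.linspace(-.01,.095,400);d=[np.hypot(*(proj(np.add(w,[0,0,z]))-p0-[du,dv])) for z in zs]
    k=int(np.argmin(d));print(name,"shift",du,dv,"score",round(m,3),"h mm",round(1000*zs[k],2),"res px",round(d[k],2))
h("flange",233,248,221,246,(.408,-.187,.067))
h("plate",296,322,222,243,(.515,-.255,.03))
s=bot.state();print(1000*s["ee_pos"][2]-48.4,s["ft_force"].round(1),s["time_s"])
cv2.imwrite("pics/e.png",np.hstack([cv2.resize(i[150:250,225:350],None,fx=3,fy=3) for i in(A["pixels"],c["pixels"])])[:,:,::-1])
E
python3 h.py
```

```text
flange shift -0.75 -12.5 score 0.955 h mm 28.95 res px 0.05
plate shift 0.875 -11.5 score 0.913 h mm 28.68 res px 0.45
29.142889552808647 [ 2.3  3.5 -5.2] 12.1
```

View pics/e.png

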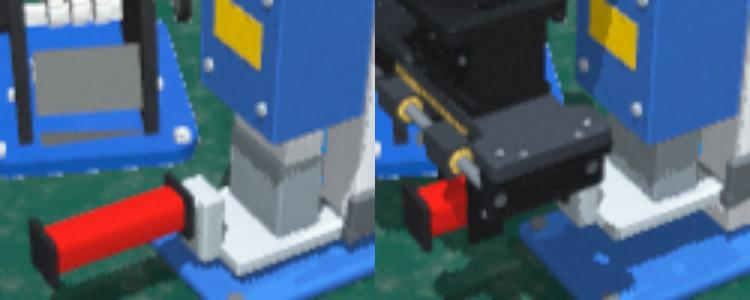

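Camera and TCP agree that the table is at 29 mm, with the force still near 5–7 N, so there is no pad contact yet. Continuing in small steps.

>>> {"fn": "arm_command", "kwargs": {
  "targets": "0 0 0.00125 0;0 0 0.0025 0"
}}

```text
time_s: 12.3
ee_pos: [0.4473, -0.2027, 0.0785]
ee_rot: [-0.0, 0.228, 0.974, 0.001]
ft_force: [2.5, 5.1, -5.8]
gripper_width: 0.0237
gripper_force: 30.1
```

>>> {"fn": "arm_command", "kwargs": {
  "targets": "0 0 0.00125 0;0 0 0.0025 0"
}}

```text
time_s: 12.5
ee_pos: [0.4473, -0.2027, 0.0796]
ee_rot: [-0.0, 0.228, 0.974, 0.001]
ft_force: [2.9, 4.0, -5.1]
gripper_width: 0.0235
gripper_force: 30.1
```

>>> {"fn": "arm_command", "kwargs": {
  "targets": "0 0 0.00125 0;0 0 0.0025 0"
}}

```text
time_s: 12.7
ee_pos: [0.4473, -0.2027, 0.0806]
ee_rot: [-0.0, 0.228, 0.974, 0.001]
ft_force: [4.4, 4.6, -5.5]
gripper_width: 0.0237
gripper_force: 30.1
```

>>> {"fn": "arm_command", "kwargs": {
  "targets": "0 0 0.00125 0;0 0 0.0025 0"
}}

```text
time_s: 12.9
ee_pos: [0.4473, -0.2027, 0.0813]
ee_rot: [-0.0, 0.228, 0.974, 0.001]
ft_force: [4.6, 3.6, -8.8]
gripper_width: 0.0237
gripper_force: 30.1
```

```bash
python3 m.py
```

```text
[ 4.03  3.77 -7.79] [-8.8 -6.8 -7.  -7.8 -8.  -8.1 -8.1 -7.8] h mm 32.87 13.25
```

>>> {"fn": "arm_command", "kwargs": {
  "targets": "0 0 0.00125 0;0 0 0.0025 0"
}}

```text
time_s: 13.5
ee_pos: [0.4473, -0.2027, 0.082]
ee_rot: [-0.0, 0.228, 0.974, 0.001]
ft_force: [5.3, 3.2, -10.9]
gripper_width: 0.0238
gripper_force: 30.1
```

>>> {"fn": "arm_command", "kwargs": {
  "targets": "0 0 0.00125 0;0 0 0.0025 0"
}}

```text
time_s: 13.7
ee_pos: [0.4473, -0.2027, 0.0829]
ee_rot: [-0.0, 0.228, 0.974, 0.001]
ft_force: [5.3, 3.2, -10.3]
gripper_width: 0.024
gripper_force: 30.1
```

>>> {"fn": "arm_command", "kwargs": {
  "targets": "0 0 0.00125 0;0 0 0.0025 0"
}}

```text
time_s: 13.9
ee_pos: [0.4473, -0.2027, 0.0839]
ee_rot: [-0.0, 0.228, 0.974, 0.001]
ft_force: [5.3, 3.5, -10.6]
gripper_width: 0.024
gripper_force: 30.1
```

>>> {"fn": "arm_command", "kwargs": {
  "targets": "0 0 0.00125 0;0 0 0.0025 0"
}}

```text
time_s: 14.1
ee_pos: [0.4473, -0.2027, 0.0846]
ee_rot: [-0.0, 0.228, 0.974, 0.001]
ft_force: [7.1, 2.0, -14.6]
gripper_width: 0.024
gripper_force: 30.1
```

```bash
python3 m.py
```

```text
[ 3.92  3.7  -7.69] [-14.6 -11.1  -5.6  -6.9  -6.3  -5.7  -5.7  -5.7] h mm 36.73 14.45
```

Same signature as before, a click near 36.7 with 5.7 N afterwards, so still no contact. On my scale the notches sit at about 26.5, 36.5 and so on. Continuing.

>>> {"fn": "arm_command", "kwargs": {
  "targets": "0 0 0.00125 0;0 0 0.0025 0;0 0 0.00375 0;0 0 0.005 0"
}}

```text
time_s: 14.9
ee_pos: [0.4473, -0.2027, 0.0874]
ee_rot: [-0.0, 0.228, 0.974, 0.001]
ft_force: [3.5, 4.3, -5.6]
gripper_width: 0.024
gripper_force: 30.1
```

>>> {"fn": "arm_command", "kwargs": {
  "targets": "0 0 0.00125 0;0 0 0.0025 0"
}}

```text
time_s: 15.1
ee_pos: [0.4473, -0.2027, 0.0885]
ee_rot: [-0.0, 0.228, 0.974, 0.001]
ft_force: [2.6, 4.2, -4.6]
gripper_width: 0.024
gripper_force: 30.1
```

>>> {"fn": "arm_command", "kwargs": {
  "targets": "0 0 0.00125 0;0 0 0.0025 0"
}}

```text
time_s: 15.3
ee_pos: [0.4473, -0.2028, 0.0896]
ee_rot: [-0.0, 0.228, 0.974, 0.001]
ft_force: [3.3, 4.2, -4.5]
gripper_width: 0.0239
gripper_force: 30.1
```

>>> {"fn": "arm_command", "kwargs": {
  "targets": "0 0 0.00125 0;0 0 0.0025 0"
}}

```text
time_s: 15.5
ee_pos: [0.4473, -0.2027, 0.0906]
ee_rot: [-0.0, 0.228, 0.974, 0.001]
ft_force: [2.5, 4.9, -5.5]
gripper_width: 0.0239
gripper_force: 30.1
```

```bash
python3 m.py
```

```text
[ 2.37  4.76 -4.34] [-5.5 -5.3 -3.1 -4.5 -3.9 -4.  -4.4 -4.1] h mm 42.22 15.85
```

>>> {"fn": "arm_command", "kwargs": {
  "targets": "0 0 0.00125 0;0 0 0.0025 0"
}}

```text
time_s: 16.1
ee_pos: [0.4473, -0.2027, 0.0913]
ee_rot: [-0.0, 0.228, 0.974, 0.001]
ft_force: [4.5, 3.6, -9.4]
gripper_width: 0.0236
gripper_force: 30.1
```

>>> {"fn": "arm_command", "kwargs": {
  "targets": "0 0 0.00125 0;0 0 0.0025 0"
}}

```text
time_s: 16.3
ee_pos: [0.4473, -0.2027, 0.092]
ee_rot: [-0.0, 0.228, 0.974, 0.001]
ft_force: [4.8, 3.7, -9.6]
gripper_width: 0.0237
gripper_force: 30.1
```

>>> {"fn": "arm_command", "kwargs": {
  "targets": "0 0 0.00125 0;0 0 0.0025 0"
}}

```text
time_s: 16.5
ee_pos: [0.4473, -0.2027, 0.0929]
ee_rot: [-0.0, 0.228, 0.974, 0.001]
ft_force: [5.2, 3.8, -10.2]
gripper_width: 0.024
gripper_force: 30.1
```

>>> {"fn": "arm_command", "kwargs": {
  "targets": "0 0 0.00125 0;0 0 0.0025 0"
}}

```text
time_s: 16.7
ee_pos: [0.4473, -0.2027, 0.0939]
ee_rot: [-0.0, 0.228, 0.974, 0.001]
ft_force: [4.9, 3.1, -10.8]
gripper_width: 0.0244
gripper_force: 30.1
```

>>> {"fn": "arm_command", "kwargs": {
  "targets": "0 0 0.00125 0;0 0 0.0025 0"
}}

```text
time_s: 16.9
ee_pos: [0.4473, -0.2027, 0.0946]
ee_rot: [-0.0, 0.228, 0.974, 0.001]
ft_force: [7.7, 0.9, -15.7]
gripper_width: 0.0241
gripper_force: 30.1
```

```bash
python3 m.py
```

```text
[ 4.27  3.84 -7.38] [-15.7  -9.1  -5.4  -5.8  -5.6  -5.9  -6.   -5.5] h mm 46.7 17.25
```

Another click at about 46.6 with no contact. On to the next interval.

>>> {"fn": "arm_command", "kwargs": {
  "targets": "0 0 0.00125 0;0 0 0.0025 0;0 0 0.00375 0"
}}

```text
time_s: 17.6
ee_pos: [0.4473, -0.2027, 0.0966]
ee_rot: [-0.0, 0.228, 0.974, 0.001]
ft_force: [4.0, 2.8, -10.0]
gripper_width: 0.0241
gripper_force: 30.1
```

>>> {"fn": "arm_command", "kwargs": {
  "targets": "0 0 0.00125 0;0 0 0.0025 0"
}}

```text
time_s: 17.8
ee_pos: [0.4473, -0.2027, 0.0974]
ee_rot: [-0.0, 0.228, 0.974, 0.001]
ft_force: [4.8, 2.5, -10.0]
gripper_width: 0.0242
gripper_force: 30.1
```

>>> {"fn": "arm_command", "kwargs": {
  "targets": "0 0 0.00125 0;0 0 0.0025 0"
}}

```text
time_s: 18.0
ee_pos: [0.4473, -0.2027, 0.0984]
ee_rot: [-0.0, 0.228, 0.974, 0.001]
ft_force: [4.5, 2.9, -8.6]
gripper_width: 0.024
gripper_force: 30.1
```

>>> {"fn": "arm_command", "kwargs": {
  "targets": "0 0 0.00125 0;0 0 0.0025 0"
}}

```text
time_s: 18.2
ee_pos: [0.4473, -0.2027, 0.0994]
ee_rot: [-0.0, 0.228, 0.974, 0.001]
ft_force: [5.4, 3.3, -9.9]
gripper_width: 0.0238
gripper_force: 30.1
```

```bash
python3 m.py
```

```text
[ 4.76  3.29 -9.59] [ -9.9  -9.7 -10.2  -9.8 -10.   -8.9  -9.1  -9.3] h mm 51.08 18.55
```

The force stays at about 9.6 N in the free zone, so the pad contact was at about 47.5 mm, after that click. The next notch is at about 56.6 on my scale, so I'll go just past it.

>>> {"fn": "arm_command", "kwargs": {
  "targets": "0 0 0.00125 0;0 0 0.0025 0;0 0 0.00375 0;0 0 0.005 0"
}}

```text
time_s: 19.0
ee_pos: [0.4473, -0.2027, 0.1011]
ee_rot: [-0.0, 0.228, 0.974, 0.001]
ft_force: [5.8, 2.3, -12.9]
gripper_width: 0.0235
gripper_force: 30.1
```

>>> {"fn": "arm_command", "kwargs": {
  "targets": "0 0 0.00125 0;0 0 0.0025 0"
}}

```text
time_s: 19.2
ee_pos: [0.4473, -0.2027, 0.1017]
ee_rot: [-0.0, 0.228, 0.974, 0.001]
ft_force: [8.6, 2.7, -16.8]
gripper_width: 0.0237
gripper_force: 30.1
```

>>> {"fn": "arm_command", "kwargs": {
  "targets": "0 0 0.00125 0;0 0 0.0025 0"
}}

```text
time_s: 19.4
ee_pos: [0.4473, -0.2027, 0.1025]
ee_rot: [-0.0, 0.228, 0.974, 0.001]
ft_force: [9.1, 0.7, -17.4]
gripper_width: 0.0239
gripper_force: 30.1
```

>>> {"fn": "arm_command", "kwargs": {
  "targets": "0 0 0.00125 0;0 0 0.0025 0"
}}

```text
time_s: 19.6
ee_pos: [0.4473, -0.2027, 0.1034]
ee_rot: [-0.0, 0.228, 0.974, 0.001]
ft_force: [8.8, 1.2, -19.3]
gripper_width: 0.0237
gripper_force: 30.1
```

>>> {"fn": "arm_command", "kwargs": {
  "targets": "0 0 0.00125 0;0 0 0.0025 0"
}}

```text
time_s: 19.8
ee_pos: [0.4473, -0.2027, 0.1043]
ee_rot: [-0.0, 0.228, 0.974, 0.001]
ft_force: [8.4, 1.0, -19.6]
gripper_width: 0.0239
gripper_force: 30.1
```

```bash
python3 m.py
```

```text
[  8.88   1.32 -18.73] [-19.6 -19.1 -18.9 -19.  -17.9 -18.2 -18.4 -18.7] h mm 55.9 20.15
```

>>> {"fn": "arm_command", "kwargs": {
  "targets": "0 0 0.00125 0;0 0 0.0025 0;0 0 0.0025 0;0 0 0.0025 0"
}}

```text
time_s: 20.6
ee_pos: [0.4472, -0.2027, 0.1057]
ee_rot: [-0.0, 0.228, 0.974, 0.001]
ft_force: [7.4, 2.3, -14.0]
gripper_width: 0.0237
gripper_force: 30.1
```

```bash
python3 m.py
```

```text
[  7.25   2.01 -15.14] [-14.  -15.7 -15.6 -14.6 -14.6 -15.1 -16.5 -15.1] h mm 57.34 20.95
```

The force fell from 18.7 to 15 N, which is the click. I'll rise another 0.8 mm to be sure, then lower in small steps until the load leaves the hand.

>>> {"fn": "arm_command", "kwargs": {
  "targets": "0 0 0.001 0;0 0 0.002 0;0 0 0.002 0;0 0 0.002 0"
}}

```text
time_s: 21.4
ee_pos: [0.4473, -0.2027, 0.1066]
ee_rot: [-0.0, 0.228, 0.974, 0.001]
ft_force: [6.4, 1.9, -15.2]
gripper_width: 0.0238
gripper_force: 30.1
```

>>> {"fn": "arm_command", "kwargs": {
  "targets": "0 0 -0.00125 0;0 0 -0.0025 0;0 0 -0.0025 0;0 0 -0.0025 0"
}}

```text
time_s: 21.8
ee_pos: [0.4473, -0.2027, 0.1058]
ee_rot: [-0.0, 0.228, 0.974, 0.001]
ft_force: [6.8, 2.2, -12.6]
gripper_width: 0.0239
gripper_force: 30.1
```

>>> {"fn": "arm_command", "kwargs": {
  "targets": "0 0 -0.00075 0;0 0 -0.0015 0;0 0 -0.0015 0;0 0 -0.0015 0"
}}

```text
time_s: 22.2
ee_pos: [0.4473, -0.2027, 0.1053]
ee_rot: [-0.0, 0.228, 0.974, 0.001]
ft_force: [6.4, 2.7, -12.4]
gripper_width: 0.0237
gripper_force: 30.1
```

```bash
python3 m.py
```

```text
[  5.64   3.05 -12.07] [-12.4 -12.7 -11.2 -12.2 -12.1 -11.7 -12.1 -12.2] h mm 56.92 22.55
```

>>> {"fn": "arm_command", "kwargs": {
  "targets": "0 0 -0.00075 0;0 0 -0.0015 0;0 0 -0.0015 0;0 0 -0.0015 0"
}}

```text
time_s: 23.0
ee_pos: [0.4473, -0.2027, 0.1048]
ee_rot: [-0.0, 0.228, 0.974, 0.001]
ft_force: [6.4, 3.6, -12.2]
gripper_width: 0.0239
gripper_force: 30.1
```

>>> {"fn": "arm_command", "kwargs": {
  "targets": "0 0 -0.00075 0;0 0 -0.0015 0;0 0 -0.0015 0;0 0 -0.0015 0"
}}

```text
time_s: 23.4
ee_pos: [0.4473, -0.2027, 0.104]
ee_rot: [-0.0, 0.228, 0.974, 0.001]
ft_force: [6.6, 3.1, -12.8]
gripper_width: 0.0236
gripper_force: 30.1
```

>>> {"fn": "arm_command", "kwargs": {
  "targets": "0 0 -0.00075 0;0 0 -0.0015 0;0 0 -0.0015 0;0 0 -0.0015 0"
}}

```text
time_s: 23.8
ee_pos: [0.4473, -0.2027, 0.1035]
ee_rot: [-0.0, 0.228, 0.974, 0.001]
ft_force: [5.9, 3.5, -13.3]
gripper_width: 0.0239
gripper_force: 30.1
```

```bash
python3 m.py; python3 h.py
```

```text
[  5.93   2.99 -12.63] [-13.3 -13.1 -12.2 -12.9 -13.4 -12.9 -11.5 -11.8] h mm 55.1 24.15
flange shift -1.125 -24.0 score 0.869 h mm 54.47 res px 0.41
plate shift 0.625 -21.75 score 0.898 h mm 53.16 res px 0.19
55.09782182969759 [  5.8   3.8 -12.2] 24.25
```

Load is still on the hand at 55 mm, so there's no tooth there. If my scale is exact, the notch after contact (47.6) would be 50. I'll lower gently toward 49.5 and feel for it; the contact holds either way.

>>> {"fn": "arm_command", "kwargs": {
  "targets": "0 0 -0.00125 0;0 0 -0.0025 0;0 0 -0.00375 0;0 0 -0.005 0;0 0 -0.005 0"
}}

```text
time_s: 24.75
ee_pos: [0.4473, -0.2027, 0.1016]
ee_rot: [-0.0, 0.228, 0.974, 0.001]
ft_force: [5.6, 2.9, -12.1]
gripper_width: 0.0243
gripper_force: 30.1
```

>>> {"fn": "arm_command", "kwargs": {
  "targets": "0 0 -0.00125 0;0 0 -0.0025 0;0 0 -0.0025 0"
}}

```text
time_s: 25.05
ee_pos: [0.4473, -0.2027, 0.1007]
ee_rot: [-0.0, 0.228, 0.974, 0.001]
ft_force: [5.4, 3.2, -11.1]
gripper_width: 0.0238
gripper_force: 30.1
```

>>> {"fn": "arm_command", "kwargs": {
  "targets": "0 0 -0.00125 0;0 0 -0.0025 0;0 0 -0.0025 0"
}}

```text
time_s: 25.35
ee_pos: [0.4473, -0.2027, 0.0998]
ee_rot: [-0.0, 0.228, 0.974, 0.001]
ft_force: [4.4, 3.7, -10.9]
gripper_width: 0.0242
gripper_force: 30.1
```

>>> {"fn": "arm_command", "kwargs": {
  "targets": "0 0 -0.00125 0;0 0 -0.0025 0;0 0 -0.0025 0"
}}

```text
time_s: 25.65
ee_pos: [0.4473, -0.2027, 0.0989]
ee_rot: [-0.0, 0.228, 0.974, 0.001]
ft_force: [5.0, 3.0, -9.1]
gripper_width: 0.0242
gripper_force: 30.1
```

```bash
python3 m.py
```

```text
[ 4.65  3.66 -9.58] [ -9.1  -9.7  -9.7  -9.9  -9.7  -9.7  -8.7 -10.1] h mm 50.48 26.0
```

>>> {"fn": "arm_command", "kwargs": {
  "targets": "0 0 -0.00075 0;0 0 -0.0015 0;0 0 -0.0015 0"
}}

```text
time_s: 26.35
ee_pos: [0.4473, -0.2027, 0.0985]
ee_rot: [-0.0, 0.228, 0.974, 0.001]
ft_force: [3.8, 3.8, -8.4]
gripper_width: 0.0237
gripper_force: 30.1
```

>>> {"fn": "arm_command", "kwargs": {
  "targets": "0 0 -0.00075 0;0 0 -0.0015 0;0 0 -0.0015 0"
}}

```text
time_s: 26.65
ee_pos: [0.4473, -0.2027, 0.0984]
ee_rot: [-0.0, 0.228, 0.974, 0.001]
ft_force: [3.1, 5.2, -4.7]
gripper_width: 0.0238
gripper_force: 30.1
```

```bash
python3 m.py
```

```text
[ 2.44  4.99 -4.28] [-4.7 -4.1 -4.4 -4.2 -4.9 -3.9 -3.9 -4. ] h mm 49.96 27.0
```

Load is leaving the hand with the table stopped at 49.96, so the pawl holds at 50, the first notch after contact. I'll unload the rest, then release.

>>> {"fn": "arm_command", "kwargs": {
  "targets": "0 0 -0.00075 0;0 0 -0.00125 0;0 0 -0.00125 0;0 0 -0.00125 0"
}}

```text
time_s: 27.45
ee_pos: [0.4473, -0.2027, 0.0982]
ee_rot: [-0.0, 0.228, 0.974, 0.001]
ft_force: [0.8, 6.9, -0.6]
gripper_width: 0.0238
gripper_force: 30.1
```

```bash
python3 m.py
```

```text
[ 0.85  5.84 -1.19] [-0.6 -1.1 -1.2 -1.8 -0.5 -1.5 -0.9 -2. ] h mm 49.83 27.8
```

>>> {"fn": "arm_command", "kwargs": {
  "targets": "0 0.0015 0 0;0 0.003 -0.0005 0;0 0.003 -0.0005 0;0 0.003 -0.0005 0"
}}

```text
time_s: 28.25
ee_pos: [0.4473, -0.2027, 0.0981]
ee_rot: [-0.0, 0.228, 0.974, -0.0]
ft_force: [-3.3, 1.9, 3.3]
gripper_width: 0.0241
gripper_force: 30.2
```

>>> {"fn": "arm_command", "kwargs": {
  "targets": "0 0 0 0;0 0 0 0;0 0 0 0;0 0 0 0;0 0 0 0;0 0 0 0;0 0 0 0;0 0 0 0;0 0 0 0;0 0 0 0",
  "gripper": 0
}}

```text
time_s: 29.25
ee_pos: [0.4474, -0.2023, 0.0975]
ee_rot: [0.0, 0.228, 0.974, -0.0]
ft_force: [0.8, -0.2, 0.2]
gripper_width: 0.0861
gripper_force: 0.0
```

```bash
python3 h.py
```

```text
flange shift -0.875 -21.75 score 0.884 h mm 49.47 res px 0.51
plate shift 0.625 -19.875 score 0.912 h mm 48.68 res px 0.12
49.11044229378917 [0.2 0.1 0.2] 29.3
```

The table holds at about 50 mm with the hand open. I'll withdraw straight up along the bar's own clearance and check.

>>> {"fn": "arm_command", "kwargs": {
  "targets": "0 0 0.03 0;0 0 0.08 0;0 0 0.14 0;0 0 0.22 0;0 0 0.3 0;-0.05 0.03 0.36 0;-0.1 0.06 0.4 0;-0.1 0.06 0.4 0;-0.1 0.06 0.4 0"
}}

```text
time_s: 30.2
ee_pos: [0.4078, -0.1785, 0.2586]
ee_rot: [0.001, 0.228, 0.974, -0.0]
ft_force: [-0.6, 0.1, -0.4]
gripper_width: 0.0872
gripper_force: 0.0
```

```bash
python3 h.py; python3 - <<'E'
from workcell import capture
import cv2
cv2.imwrite("pics/f.png",cv2.resize(capture("scene")["pixels"][90:280,170:400],None,fx=3,fy=3)[:,:,::-1])
E
```

```text
flange shift -1.0 -21.625 score 0.882 h mm 49.21 res px 0.38
plate shift 0.5 -19.75 score 0.926 h mm 48.42 res px 0.24
209.30853237502137 [ 0.6 -0.3  1.3] 30.25
```

View pics/f.png

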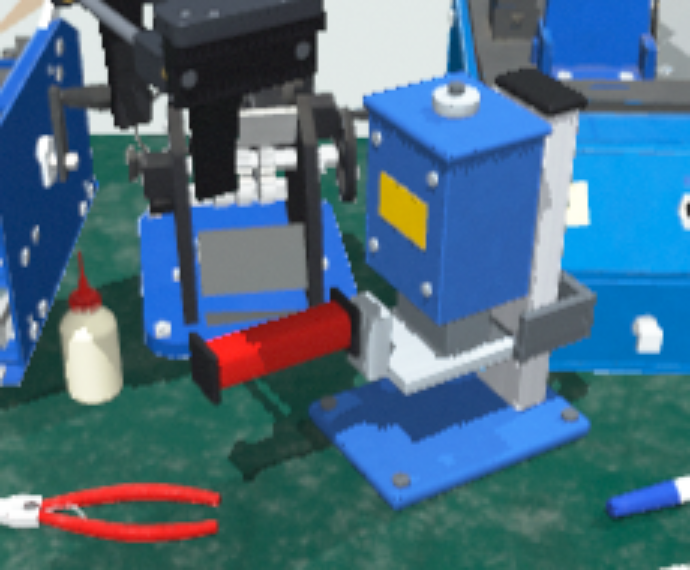

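The table is held up with the die inside the hood, the bottle is standing at (92,345), and the gripper is clear.

```bash
python3 -c "
from workcell import job
print(job.hand_in())"
```

```text
the job is handed in; nothing more can be done
None
```

The job is handed in: the pawl holds the table at the 50 mm notch, the first above pad contact (felt at about 47.5 mm), with the die pressing an estimated 5 N. I first misjudged the notch and lifted to about 58 mm (pad at roughly 10 N) before lowering to 50; the gripper is clear and the bottle is standing.

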